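Set the spline shaft in the sloping regrip cradle

ROBOT

A 6-joint arm with a two-finger parallel gripper is mounted at the origin on the work surface. World frame = base frame: x ahead of the robot, y to its left, z up, the work surface at z = 0. Lengths are in mm, angles in rad, forces in N, time in s.
With the tool pointing down it reaches from about 300 to 775 mm from the base axis. Payload 14.6 kg.
Tool frame: the origin (TCP) lies on the front face of the gripper's body, between the roots of the fingers; the fingertips stand 97 mm ahead of it and the grasp point (between the pads) lies 78 mm ahead of it; z points along the fingers, y is the line along which they close (so a half turn about z gives the same grasp; the last joint's range is limited). The gripper opens to 94 mm and grips with 3 to 60 N. Pads are 16 mm wide; open, the fingers measure 119 mm over their backs; the gripper's body (75 mm by 177 mm) begins 78 mm behind the grasp point.
Start: joints at [-1.285, 0.3, 1.521, -0, 1.321, -0.067], TCP at [190.032, -516.118, 302.646] pointing down, gripper open.
Joint ranges: [-3.03, 3.03], [-0.79, 2.21], [0.23, 2.52], [-1.04, 4.18], [0, 3.07], [-2.55, 2.55]. Speed limits (rad/s): [2.22, 2.22, 2.57, 3.14, 3.14, 3.14].

INTERFACE

Orientations are given as [roll, pitch, yaw] about the fixed x, y, z axes, in that order (R = Rz(yaw) Ry(pitch) Rx(roll)).
In Python, from cell import * gives the robot as it stands.
- The arm moves only by the tool carry_out, never from a script. Its arguments are lists of equal length, an entry for each row: "slide": the shift along the world's x, y, z scaled (see below), a list of three; "dr": the turn, a rotation vector about the world's x, y, z scaled (see below), a list of three; "gripper": the opening in per cent of the stroke, from 0 (shut) to 100 (fully open). A call has 1 to 10 rows; each row is the pose to reach, as a shift and turn from the pose commanded when the call began, turning the shorter way round; what a row does not reach only later rows make up. The controller multiplies each number of a shift by 0.25 m and each number of a turn by 360 degrees. A row lasts 1/12 s, in which the tool goes at most 41.7 mm and 7.16 degrees, less where a joint would pass 70% of its speed; a pose out of reach is approached as far as the arm can. A call with a number of a shift or a turn outside -1 to 1 is refused whole. A call with a gripper value outside its range is refused whole. The fingers move at their own pace and stop on an object; "newtons" is the grip in N (left out, the last holds). Time passes only in rows, so rows that repeat a pose let the fingers close. It gives the time, the measured TCP pose, the force, the opening and the grip force at its end, in the units of the state.
- read_state(): the state, without advancing time (a new reading comes with each control period).
- camera(name): name is "scene" or "top"; returns the picture (400x640x3 uint8, red, green, blue); there is no depth.
- camera_model(name): a dict with "vfov" (degrees; the focal length in pixels is half the picture's height over the tangent of half this angle, whatever the lens; pixels are square), "cx", "cy" (the principal point, pixels), "R" (3x3) and "t" (3): a world point X has camera coordinates R X + t. Camera axes: x right, y down, z forward; pixel columns grow to the right and rows downward; lengths in mm; the calibration is good to about 2 mm. A picture is of the moment at which its call begins. camera_model takes no time and is no camera call.
- sign_off(): hands the job in; it is judged then, once.
The state is a dict: "clock": time; "joints": joint angles; "qd": joint speeds; "effort": joint torques, N m; "eef_pos": TCP position; "eef_rot": TCP orientation; "wrist_force": force on the tool from outside, world axes, zero at the start; "moment": the same for the moment, N m; "finger_gap": finger opening in mm; "finger_force": force on a finger pad.
Only numpy, scipy, OpenCV 4.12 (cv2) and the standard library are available. Lean on these libraries where they do the work, as an engineer would, in place of code of your own. Each camera call takes 0.05 s, during which the arm holds its last target. There are 200 camera calls.

TASK

Pick the rusty spline shaft stub up from its grey iron rest, turn it to the slope of the green cradle with the splined end uphill, and lay it in both V notches with its plain end down at the yellow foot stop; keep hold of it until it lies there, then let go and back away so the next grip can take it at the new angle. Leave the chrome bar and the red grease tin where they are.

Things in the scene. Friction and masses are not known exactly. Their poses are not given: they have to be found in the camera images.
- shaft_mid (a point): Centre of the loose rusty steel shaft, a 26 mm round bar 160 mm long, 0.55 kg, balanced here. x runs along it to the splined end (last 55 mm ridged, also 26 mm), which points away from the robot within 30 degrees. It lies level, axis 45 mm above the bench, in two V notches of a grey iron rest, 42 to 62 mm either side of the centre; between them only a 24 mm wide, 10 mm high strip lies below.
- cradle_seat (a point): Where the shaft's centre lies when seated: 120 mm above the bench in the fixed green cradle. x runs 30 degrees uphill along the seated shaft, away from the robot within 17 degrees; z square to the slope. Two V notches, open to +z, rims 1 mm above the axis, lie 42 to 62 mm up and down the slope; between them free to 41 mm below the axis. Yellow stop face 80 mm downhill, 12 mm above the axis.
- bar_mid (a point): Centre of a loose bright chrome bar of the same 26 mm diameter and 160 mm length with a 14 mm square drive at one end, lying level in another such grey rest, axis 45 mm above the bench, x along it. Not to be moved.
- tin_mid (a point): Centre of the loose red enamel grease tin, oil-can shaped: round, 76 mm in diameter, 105 mm tall with a thin brass spout up to 158 mm; the point is 50 mm above its foot. It stands on the bench beyond the rests. Not to be moved.
Things that resemble listed ones, but are neither listed nor needed, are in the scene too. What is shaped like the part that bears cradle_seat but pink is not meant.

How it is judged (in metres and radians):
On the way:
1. the shaft is held in the fingers at its place in the cradle, within 25 mm of seated and turned to the slope within 14 degrees, splined end uphill (distance between shaft_mid and cradle_seat below 0.025 m and angle between the x axis of shaft_mid and the x axis of cradle_seat, either way round below 0.25 rad and angle between shaft_mid's own x axis and vertical below 1.4 rad and contact force between the fingers and shaft above 1 N), for 0.1 s.
At the end, for the whole second after the job is handed in: The shaft lies released and at rest in the cradle's notches, splined end uphill, its centre within 15 mm of the seated point and its axis within 8.6 degrees of the slope; chrome bar and tin have not been moved (distance between shaft_mid and cradle_seat below 0.015 m and angle between the x axis of shaft_mid and the x axis of cradle_seat, either way round below 0.15 rad and angle between shaft_mid's own x axis and vertical below 1.4 rad and linear speed of shaft below 0.02 m/s); the robot touches nothing.
It fails at once if the chrome bar is moved by more than 20 mm (distance of bar_mid from where it was at the start of the episode above 0.02 m).
It fails at once if the grease tin is moved by more than 20 mm (distance of tin_mid from where it was at the start of the episode above 0.02 m).
It also fails if it takes over 37 s, if anything falls off the work surface, if the arm or the gripper's body presses on something with over 40 N, if the wrist force passes 120 N, or if a joint passes its speed limit or range.

## Working session

There is one attempt and no reset: what is moved stays moved. The work goes in short steps, Python scripts to look and compute and a tool call to move; the robot and the scene stay as the last step left them, time stands still between calls to the robot, and variables do not carry over. Pictures are saved under pics/ and viewed, at most 10 in all, crops included, and the job is handed in when it is done.

Besides the shell and the picture viewer there is one more tool, called after ">>>" as a command line: name --argument value ..., lists and objects as JSON in quotes. carry_out: Moves the arm, as the interface text tells. Its arguments: {"type":"object","properties":{"slide":{"type":"array","items":{"type":"array","items":{"type":"number","minimum":-1,"maximum":1}}},"dr":{"type":"array","items":{"type":"array","items":{"type":"number","minimum":-1,"maximum":1}}},"gripper":{"type":"array","items":{"type":"number"}},"newtons":{"type":"number"}},"required":["slide","dr","gripper"]}

```bash
mkdir -p pics; ls; python3 - <<'E'
from cell import *
import cv2
for n in ("scene","top"):
    im=camera(n); cv2.imwrite(f"pics/{n}0.png",im[:,:,::-1]); m=camera_model(n)
    print(n,m)
print(read_state())
E
```

```text
pics
scene {'vfov': 52.43899957662297, 'cx': 317.79141217618786, 'cy': 197.8617501822115, 'R': array([[-0.77695187,  0.62947605,  0.01028053],
       [ 0.4552069 ,  0.57298492, -0.68152399],
       [-0.43489362, -0.52483158, -0.73172355]]), 't': array([ 434.91186549, -202.69407165, 1257.26767378])}
top {'vfov': 51.01924626684106, 'cx': 309.2758920662546, 'cy': 197.16200370031711, 'R': array([[-0.01277493, -0.99981426, -0.01443075],
       [-0.99643355,  0.01393293, -0.08322291],
       [ 0.08340852,  0.01331612, -0.99642647]]), 't': array([ 37.65687639, 570.27332779, 893.91080653])}
{'clock': 0.1, 'joints': array([-1.28459211e+00,  3.00413675e-01,  1.52151875e+00, -1.85715448e-05,
        1.32071398e+00, -6.66082043e-02]), 'qd': array([ 0.00192413, -0.00131946, -0.00114248,  0.0013998 , -0.00015193,
        0.00019673]), 'effort': array([ 5.58056240e-05, -5.32649302e+01, -3.53286803e+01,  7.09277205e-02,
        2.35201127e-02, -6.14420105e-05]), 'eef_pos': array([ 189.99718239, -515.99369862,  302.1441456 ]), 'eef_rot': array([-3.14054004e+00, -5.21874314e-05,  3.52816998e-01]), 'wrist_force': array([-0.19132318, -0.69292705, -0.44791534]), 'moment': array([-0.01799453,  0.00835205, -0.05007715]), 'finger_force': 0.0, 'finger_gap': 94.08379795335932}
```

View pics/scene0.png

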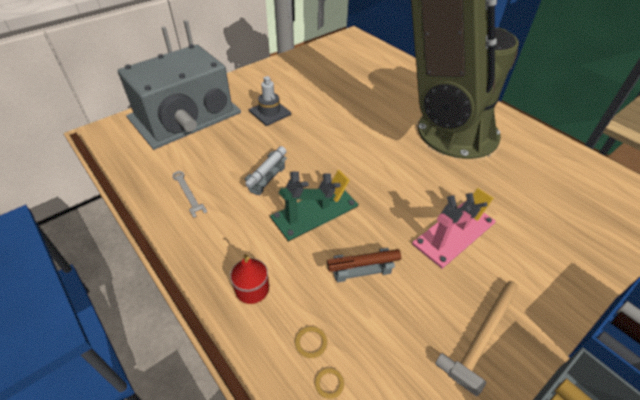

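View pics/top0.png

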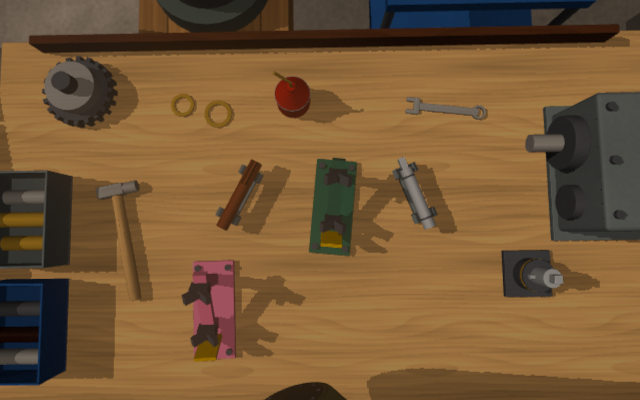

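The scene view shows the shaft at about (365,260), the cradle at (313,205), the chrome bar at (267,170) and the tin at (250,278). In the top view they are at (240,195), (335,205), (415,192) and (292,95). I'll zoom in on the shaft and cradle in both views.

```bash
cat > h.py <<'E'
import numpy as np, cv2
from cell import *
def cam(n):
    m=camera_model(n); f=200/np.tan(np.radians(m['vfov']/2)); return m,f
def ray(n,p):
    m,f=cam(n); d=np.array([(p[0]-m['cx'])/f,(p[1]-m['cy'])/f,1]); R=m['R']
    return -R.T@m['t'], R.T@d
def onz(n,p,z):
    o,d=ray(n,p); return o+d*(z-o[2])/d[2]
def proj(n,X):
    m,f=cam(n); c=m['R']@np.asarray(X,float)+m['t']; return np.array([m['cx']+f*c[0]/c[2],m['cy']+f*c[1]/c[2]])
def tri(p,q):
    o,d=ray('scene',p);o2,d2=ray('top',q)
    s=np.linalg.lstsq(np.c_[d,-d2],o2-o,rcond=None)[0]
    a,b=o+d*s[0],o2+d2*s[1]; return (a+b)/2,np.linalg.norm(a-b)
E
python3 - <<'E'
from h import *
s=cv2.imread('pics/scene0.png');t=cv2.imread('pics/top0.png')
C=lambda im,x,y,w,h,k:cv2.resize(im[y:y+h,x:x+w],None,fx=k,fy=k,interpolation=cv2.INTER_CUBIC)
a=C(s,265,160,100,80,4);b=C(s,320,235,90,50,4)
c=C(t,300,150,70,110,5);
W=np.zeros((600,800,3),np.uint8);W[:320,:400]=a;W[330:530,:360]=b;W[:550,420:770]=c
cv2.imwrite('pics/crop1.png',W)
for n,im in(('scene',s),('top',t)):
    h=cv2.cvtColor(im,cv2.COLOR_BGR2HSV).astype(int)
    H,S,V=h[...,0],h[...,1],h[...,2]
    rust=((H<11)|(H>174))&(S>110)&(V>40)
    yel=(H>18)&(H<30)&(S>200)
    grn=(H>55)&(H<90)&(S>60)&(V>30)
    for nm,mk in(('rust',rust),('yel',yel),('grn',grn)):
        k,l,st,ce=cv2.connectedComponentsWithStats(mk.astype(np.uint8))
        for i in range(1,k):
            if st[i,4]>60:
                cn=cv2.findContours((l==i).astype(np.uint8),0,1)[0][0]
                r=cv2.minAreaRect(cn); print(n,nm,st[i],ce[i].round(1),cv2.boxPoints(r).round(1).tolist())
E
```

```text
scene rust [  73  134  177  266 1675] [168.4 283.3] [[69.5999984741211, 137.5], [78.80000305175781, 131.60000610351562], [249.0, 399.0], [239.6999969482422, 404.8999938964844]]
scene rust [328 250  72  21 757] [362.8 260. ] [[327.0, 259.3999938964844], [398.29998779296875, 248.3000030517578], [400.1000061035156, 260.20001220703125], [328.79998779296875, 271.29998779296875]]
scene rust [ 231  258   38   46 1302] [249.9 280.5] [[228.1999969482422, 261.1000061035156], [263.8999938964844, 255.60000610351562], [270.8999938964844, 300.6000061035156], [235.1999969482422, 306.1000061035156]]
scene grn [  502     0   138   143 13631] [575.5  61.7] [[498.20001220703125, 107.5], [554.4000244140625, -33.70000076293945], [658.5999755859375, 7.800000190734863], [602.4000244140625, 148.89999389648438]]
scene grn [617  78  23  34 191] [631.6  94.2] [[616.7999877929688, 110.80000305175781], [638.7999877929688, 77.80000305175781], [645.5, 82.30000305175781], [623.5, 115.30000305175781]]
scene grn [594 134  15  16 126] [601.3 141.6] [[593.5999755859375, 146.5], [602.2999877929688, 132.5], [609.09997558
[... 1217 characters left out ...]
42.0, 213.0], [42.0, 226.0], [0.0, 226.0]]
top yel [320 231  22  17 317] [331.  239.3] [[319.8999938964844, 245.8000030517578], [321.20001220703125, 230.1999969482422], [342.29998779296875, 231.89999389648438], [341.0, 247.60000610351562]]
top yel [  1 236  41  14 523] [ 21.1 242.5] [[1.0, 236.0], [41.0, 236.0], [41.0, 249.0], [1.0, 249.0]]
top yel [194 341  25  20 357] [205.8 352. ] [[193.3000030517578, 359.79998779296875], [198.1999969482422, 339.0], [218.5, 343.70001220703125], [213.6999969482422, 364.6000061035156]]
top grn [ 312  179   42   52 1106] [331.9 201.3] [[310.79998779296875, 229.6999969482422], [315.5, 178.5], [354.1000061035156, 182.0], [349.3999938964844, 233.1999969482422]]
```

View pics/crop1.png

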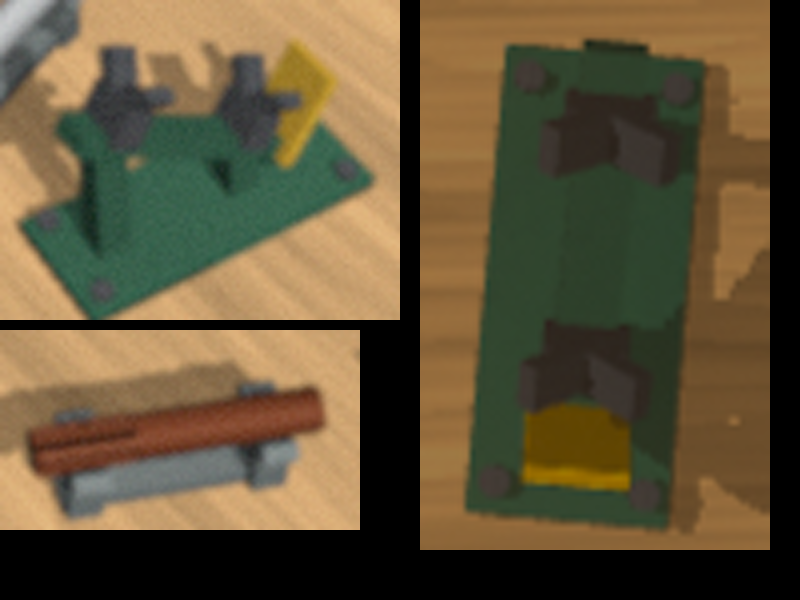

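The crop shows the upper notch block at crop (608,135), the lower one at (585,375), and the stop's upper edge at crop (578,467), which is top-view (331.6,243.4). The shaft's splined end is on the left of the scene view, away from the robot. Next I'll compute the poses and check them with an overlay.

```bash
python3 - <<'E'
from h import *
t=cv2.imread('pics/top0.png'); s=cv2.imread('pics/scene0.png')
h=cv2.cvtColor(t,cv2.COLOR_BGR2HSV).astype(int)
for p in[(240,195),(250,175),(228,220),(262,195),(215,180)]: print(p,h[p[1],p[0]])
m=np.zeros(t.shape[:2],np.uint8); H,S,V=h[...,0],h[...,1],h[...,2]
m[150:240,205:275]=(((H<10)|(H>172))&(S>90)&(V>30))[150:240,205:275]
m=cv2.morphologyEx(m,cv2.MORPH_OPEN,np.ones((3,3)))
c=max(cv2.findContours(m,0,1)[0],key=cv2.contourArea); r=cv2.minAreaRect(c); b=cv2.boxPoints(r); print(r,b.tolist())
def ends(b):
    d=[np.linalg.norm(b[i]-b[i-1]) for i in range(4)]
    i=int(np.argmin(d)); return (b[i]+b[i-1])/2,(b[(i+1)%4]+b[(i+2)%4])/2
for n,bb in(('top',b),('scene',np.array([[327,259.4],[398.3,248.3],[400.1,260.2],[328.8,271.3]]))):
    e=[onz(n,p,45) for p in ends(bb)]; e.sort(key=lambda v:v[0]); d=e[1]-e[0]
    print(n,'mid',((e[0]+e[1])/2).round(1),'len',np.linalg.norm(d).round(1),'yaw',np.degrees(np.arctan2(d[1],d[0])).round(2))
# cradle
P=lambda X,Y:(300+(X-420)/5-.4,150+Y/5-.4)
q=[onz('top',P(*p),8) for p in[(507,45),(705,62),(467,512),(668,528)]]
u=(q[0]+q[1]-q[2]-q[3])/2; v=(q[0]+q[2]-q[1]-q[3])/2
print('plate',u.round(1),v.round(1),np.degrees(np.arctan2(u[1],u[0])),np.degrees(np.arctan2(-v[0],v[1])),'c',(sum(q)/4).round(1))
yaw=np.arctan2(u[1],u[0]); ud=np.array([np.cos(yaw),np.sin(yaw),0])
e=onz('top',P(578,467),90.4); C=e+75.3*ud; C[2]=120; print('seat',C.round(1), 'lateral offset to plate centre',np.cross(ud,C-sum(q)/4)[2])
k=np.array([0,0,1.]);X=.866*ud+.5*k;N=-.5*ud+.866*k;Y=np.cross(k,ud)
for n in('top','scene'):
    im=s if n=='scene' else t
    x0,y0=(265,160) if n=='scene' else (300,150); im=cv2.resize(im[y0:y0+110,x0:x0+100],None,fx=4,fy=4,interpolation=2)
    for a,w,nn,col in[(s_,w_,1,(0,0,255)) for s_ in(-62,-42,42,62) for w_ in(-14,14)]+[(-80,w_,12,(255,0,0)) for w_ in(-20,20)]+[(a,0,0,(255,255,255)) for a in(-80,0,80)]:
        p=(proj(n,C+a*X+w*Y+nn*N)-[x0,y0]+.5)*4; cv2.circle(im,tuple(int(v) for v in p),3,col,-1)
    globals()['i'+n]=im
cv2.imwrite('pics/ov1.png',np.hstack([itop,iscene]))
# tin & bar rough
print('tin',onz('top',(292.4,96.6),80).round(), 'bar',onz('top',(414,192),45).round())
E
```

```text
(240, 195) [ 12 195  81]
(250, 175) [ 14 177  52]
(228, 220) [ 12 190  71]
(262, 195) [ 16 158  97]
(215, 180) [ 16 151 157]Traceback (most recent call last):
  File "<stdin>", line 8, in <module>
ValueError: max() iterable argument is empty
```

```bash
cat > m.py <<'E'
from h import *
t=cv2.imread('pics/top0.png'); s=cv2.imread('pics/scene0.png')
h=cv2.cvtColor(t,cv2.COLOR_BGR2HSV).astype(int)
m=np.zeros(t.shape[:2],np.uint8); H,S,V=h[...,0],h[...,1],h[...,2]
m[150:240,205:275]=((H<15)&(S>166)&(V<130))[150:240,205:275]
m=cv2.morphologyEx(cv2.morphologyEx(m,cv2.MORPH_CLOSE,np.ones((3,3))),cv2.MORPH_OPEN,np.ones((3,3)))
c=max(cv2.findContours(m,0,1)[0],key=cv2.contourArea); r=cv2.minAreaRect(c); b=cv2.boxPoints(r); print(r,b.tolist())
def ends(b):
    d=[np.linalg.norm(b[i]-b[i-1]) for i in range(4)]
    i=int(np.argmin(d)); return (b[i]+b[i-1])/2,(b[(i+1)%4]+b[(i+2)%4])/2
for n,bb in(('top',b),('scene',np.array([[327,259.4],[398.3,248.3],[400.1,260.2],[328.8,271.3]]))):
    e=[onz(n,p,45) for p in ends(bb)]; e.sort(key=lambda v:v[0]); d=e[1]-e[0]
    print(n,'mid',((e[0]+e[1])/2).round(1),'len',np.linalg.norm(d).round(1),'yaw',np.degrees(np.arctan2(d[1],d[0])).round(2))
# cradle
P=lambda X,Y:(300+(X-420)/5-.4,150+Y/5-.4)
q=[onz('top',P(*p),8) for p in[(507,45),(705,62),(467,512),(668,528)]]
u=(q[0]+q[1]-q[2]-q[3])/2; v=(q[0]+q[2]-q[1]-q[3])/2
print('plate',u.round(1),v.round(1),np.degrees(np.arctan2(u[1],u[0])),np.degrees(np.arctan2(-v[0],v[1])),'c',(sum(q)/4).round(1))
yaw=np.arctan2(u[1],u[0]); ud=np.array([np.cos(yaw),np.sin(yaw),0])
e=onz('top',P(578,467),90.4); C=e+75.3*ud; C[2]=120; print('seat',C.round(1), 'lateral offset to plate centre',np.cross(ud,C-sum(q)/4)[2])
k=np.array([0,0,1.]);X=.866*ud+.5*k;N=-.5*ud+.866*k;Y=np.cross(k,ud)
for n in('top','scene'):
    im=s if n=='scene' else t
    x0,y0=(265,160) if n=='scene' else (300,150); im=cv2.resize(im[y0:y0+110,x0:x0+100],None,fx=4,fy=4,interpolation=2)
    for a,w,nn,col in[(s_,w_,1,(0,0,255)) for s_ in(-62,-42,42,62) for w_ in(-14,14)]+[(-80,w_,12,(255,0,0)) for w_ in(-20,20)]+[(a,0,0,(255,255,255)) for a in(-80,0,80)]:
        p=(proj(n,C+a*X+w*Y+nn*N)-[x0,y0]+.5)*4; cv2.circle(im,tuple(int(v) for v in p),3,col,-1)
    globals()['i'+n]=im
cv2.imwrite('pics/ov1.png',np.hstack([itop,iscene]))
print('tin',onz('top',(292.4,96.6),80).round(), 'bar',onz('top',(414,192),45).round())
E
python3 m.py
```

```text
((238.29930114746094, 194.6262969970703), (11.941176414489746, 75.29412078857422), 28.07248878479004) [[215.3148651123047, 225.03460693359375], [250.7473907470703, 158.59860229492188], [261.28375244140625, 164.21798706054688], [225.85121154785156, 230.65399169921875]]
top mid [577.  181.8  45. ] len 161.2 yaw -28.15
scene mid [578.5 181.   45. ] len 159.3 yaw -28.23
plate [207.4 -20.7   0. ] [ 8.6 88.5  0. ] -5.706677166101135 -5.526496108943043 c [550.5 -22.1   8. ]
seat [547.  -21.3 120. ] lateral offset to plate centre 0.5294230910937527
tin [778.  62.  80.] bar [ 577. -194.   45.]
```

View pics/ov1.png

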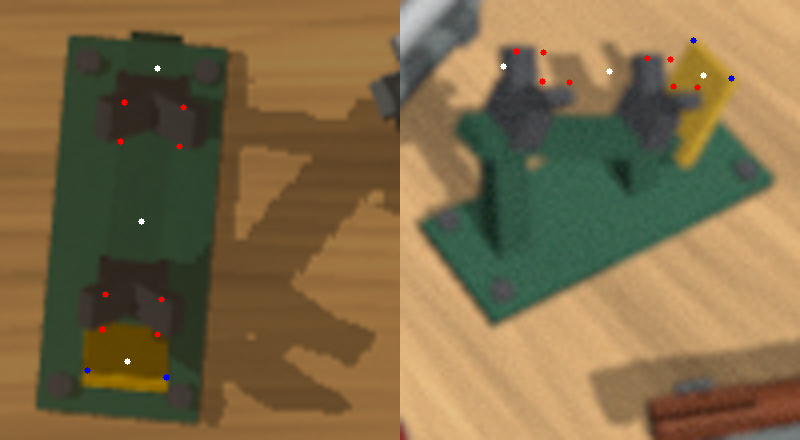

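The overlay matches the cradle in both views to about a pixel: stop corners, notches and centre line all agree. The shaft is at (577.7, 181.4, 45), yaw −28.2°. The seat is at (547, −21, 120), yaw −5.6°. Moving over to the shaft.

>>> carry_out --slide '[[0.517,0.93,0],[0.517,0.93,0],[0.517,0.93,0],[0.517,0.93,0],[0.517,0.93,0],[0.517,0.93,0],[0.517,0.93,0]]' --dr '[[0,0,-0.0448],[0,0,-0.0448],[0,0,-0.0448],[0,0,-0.0448],[0,0,-0.0448],[0,0,-0.0448],[0,0,-0.0448]]' --gripper '[100,100,100,100,100,100,100]'

```text
clock: 0.68
eef_pos: [320.4, -280.2, 302.6]
eef_rot: [-3.141, -0.0, 0.073]
wrist_force: [-0.6, -0.5, 0.9]
finger_gap: 94.1
finger_force: 0.0
```

>>> carry_out --slide '[[0.517,0.93,0],[0.517,0.93,0],[0.517,0.93,0],[0.517,0.93,0],[0.517,0.93,0],[0.517,0.93,0],[0.517,0.93,0]]' --dr '[[0,0,-0.0448],[0,0,-0.0448],[0,0,-0.0448],[0,0,-0.0448],[0,0,-0.0448],[0,0,-0.0448],[0,0,-0.0448]]' --gripper '[100,100,100,100,100,100,100]'

```text
clock: 1.27
eef_pos: [449.3, -48.3, 302.6]
eef_rot: [-3.141, 0.0, -0.209]
wrist_force: [0.5, -0.8, 0.4]
finger_gap: 93.8
finger_force: 0.0
```

>>> carry_out --slide '[[0.517,0.93,0],[0.517,0.93,0],[0.517,0.93,0],[0.517,0.93,0],[0.517,0.93,0],[0.517,0.93,0],[0.517,0.93,0],[0.517,0.93,0]]' --dr '[[0,0,-0.0448],[0,0,-0.0448],[0,0,-0.0448],[0,0,-0.0448],[0,0,-0.0448],[0,0,-0.0448],[0,0,-0.0448],[0,0,-0.0448]]' --gripper '[100,100,100,100,100,100,100,100]'

```text
clock: 1.93
eef_pos: [578.7, 185.3, 301.3]
eef_rot: [3.141, 0.001, -0.488]
wrist_force: [-1.4, -0.5, -0.4]
finger_gap: 94.3
finger_force: 0.0
```

>>> carry_out --slide '[[0,0,-0.25],[0,0,-0.45],[0,0,-0.54],[0,0,-0.54],[0,0,-0.54],[0,0,-0.54],[0,0,-0.54]]' --dr '[[0,0,0],[0,0,0],[0,0,0],[0,0,0],[0,0,0],[0,0,0],[0,0,0]]' --gripper '[100,100,100,100,100,100,100]'

```text
clock: 2.52
eef_pos: [578.8, 181.5, 170.6]
eef_rot: [-3.139, -0.003, -0.492]
wrist_force: [-0.4, 0.5, -0.4]
finger_gap: 94.0
finger_force: 0.0
```

```bash
python3 - <<'E'
from h import *
a=camera('top')[120:260,180:370,::-1];b=camera('scene')[170:310,290:480,::-1]
cv2.imwrite('pics/g1.png',np.hstack([cv2.resize(i,None,fx=2,fy=2,interpolation=2) for i in(a,b)]))
s=read_state();print(s['eef_pos'],s['eef_rot'])
E
```

```text
[578.56256068 181.46829668 170.20317918] [-3.13908463e+00 -2.80831722e-03 -4.91758964e-01]
```

View pics/g1.png

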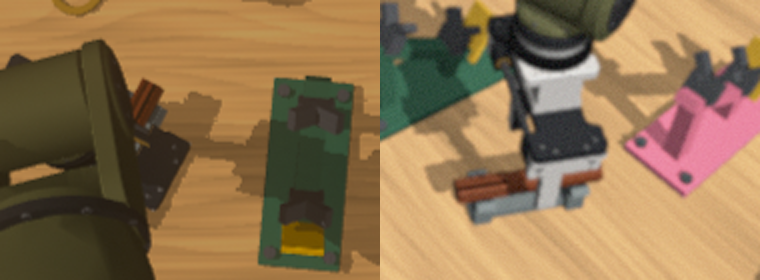

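The picture shows the fingers straddling the shaft midway between the notch blocks (scene crop about (555,185)). Next is the descent and the grip.

>>> carry_out --slide '[[0,0,-0.09],[0,0,-0.178],[0,0,-0.178],[0,0,-0.178],[0,0,-0.178],[0,0,-0.178]]' --dr '[[0,0,0],[0,0,0],[0,0,0],[0,0,0],[0,0,0],[0,0,0]]' --gripper '[100,100,100,100,100,100]'

```text
clock: 3.12
eef_pos: [578.4, 181.6, 125.0]
eef_rot: [-3.14, -0.002, -0.492]
wrist_force: [0.4, -0.0, 0.2]
finger_gap: 94.0
finger_force: 0.0
```

>>> carry_out --slide '[[0,0,0],[0,0,0],[0,0,0],[0,0,0],[0,0,0],[0,0,0],[0,0,0],[0,0,0],[0,0,0],[0,0,0]]' --dr '[[0,0,0],[0,0,0],[0,0,0],[0,0,0],[0,0,0],[0,0,0],[0,0,0],[0,0,0],[0,0,0],[0,0,0]]' --gripper '[60,40,20,0,0,0,0,0,0,0]' --newtons 35

```text
clock: 3.95
eef_pos: [577.8, 181.4, 123.1]
eef_rot: [3.142, 0.0, -0.492]
wrist_force: [0.4, -0.8, -0.4]
finger_gap: 30.8
finger_force: 0.0
```

>>> carry_out --slide '[[0,0,0],[0,0,0],[0,0,0],[0,0,0],[0,0,0],[0,0,0]]' --dr '[[0,0,0],[0,0,0],[0,0,0],[0,0,0],[0,0,0],[0,0,0]]' --gripper '[0,0,0,0,0,0]'

```text
clock: 4.45
eef_pos: [577.8, 181.5, 123.2]
eef_rot: [-3.141, -0.0, -0.492]
wrist_force: [2.4, 3.2, -2.4]
finger_gap: 24.9
finger_force: 35.0
```

>>> carry_out --slide '[[0,0,0.1],[0,0,0.2],[0,0,0.35],[0,0,0.5],[0,0,0.65],[0,0,0.72],[0,0,0.72],[0,0,0.72],[0,0,0.72],[0,0,0.72]]' --dr '[[0,0,0],[0,0,0],[0,0,0],[0,0,0],[0,0,0],[0,0,0],[0,0,0],[0,0,0],[0,0,0],[0,0,0]]' --gripper '[0,0,0,0,0,0,0,0,0,0]'

```text
clock: 5.28
eef_pos: [577.3, 181.2, 300.5]
eef_rot: [3.139, 0.003, -0.492]
wrist_force: [-0.0, -0.6, -6.4]
finger_gap: 25.4
finger_force: 35.0
```

The shaft is held (gap 25 mm, 35 N). Now working out the turn to the slope.

```bash
cat > rv.py <<'E'
from h import *
from scipy.spatial.transform import Rotation as R
y=np.radians(-5.65); C=np.array([547,-21.3,120])
T=R.from_euler('xyz',[np.pi,-np.pi/6,y]); X=T.as_matrix()[:,0];N=-T.as_matrix()[:,2]
E
python3 - <<'E'
from rv import *
c=R.from_euler('xyz',[np.pi,0,-0.492]); p=np.array([577.8,181.4,303.1])
v=(T*c.inv()).as_rotvec(); print('dr',(v/2/np.pi).round(4),np.degrees(np.linalg.norm(v)))
for n in(100,25,4,0):
    g=C+X*4+N*(78+n); print(n,g.round(1),((g-p)/250).round(4))
print(X,N)
E
```

```text
dr [-0.0244 -0.0802  0.0612] 37.36763949680488
100 [461.9 -12.9 276.2] [-0.4637 -0.7771 -0.1078]
25 [499.2 -16.6 211.2] [-0.3144 -0.7919 -0.3676]
4 [509.6 -17.6 193. ] [-0.2726 -0.796  -0.4403]
0 [511.6 -17.8 189.5] [-0.2647 -0.7968 -0.4542]
[ 0.86181813 -0.08526138  0.5       ] [-0.49757093  0.04922568  0.8660254 ]
```

>>> carry_out --slide '[[0,0,0.1],[-0.1,-0.1,0.1],[-0.2,-0.25,0.08],[-0.3,-0.4,0.05],[-0.4,-0.55,0],[-0.464,-0.7,-0.05],[-0.464,-0.777,-0.108],[-0.464,-0.777,-0.108],[-0.464,-0.777,-0.108],[-0.464,-0.777,-0.108]]' --dr '[[-0.0244,-0.0802,0.0612],[-0.0244,-0.0802,0.0612],[-0.0244,-0.0802,0.0612],[-0.0244,-0.0802,0.0612],[-0.0244,-0.0802,0.0612],[-0.0244,-0.0802,0.0612],[-0.0244,-0.0802,0.0612],[-0.0244,-0.0802,0.0612],[-0.0244,-0.0802,0.0612],[-0.0244,-0.0802,0.0612]]' --gripper '[0,0,0,0,0,0,0,0,0,0]'

```text
clock: 6.12
eef_pos: [461.8, -12.8, 275.6]
eef_rot: [3.142, -0.522, -0.099]
wrist_force: [0.5, -0.1, -5.6]
finger_gap: 25.0
finger_force: 35.0
```

```bash
python3 - <<'E'
from rv import *
a=camera('top')[120:260,240:430,::-1];b=camera('scene')[110:250,230:420,::-1]
cv2.imwrite('pics/g2.png',np.hstack([cv2.resize(i,None,fx=2,fy=2,interpolation=2) for i in(a,b)]))
s=read_state();print(s['eef_pos'],s['eef_rot'],s['finger_gap'],s['wrist_force'])
E
```

```text
[462.10446974 -12.08183655 276.11057806] [ 3.14143074 -0.52299436 -0.0968599 ] 25.248551559530334 [ 0.09784856 -0.59664188 -5.30571924]
```

View pics/g2.png

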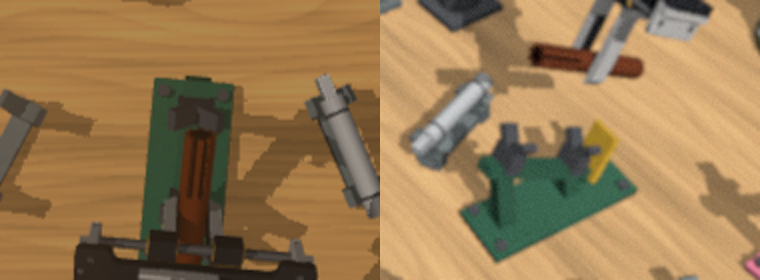

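The picture shows the shaft held at the slope with its splined end uphill, lined up over the cradle. Lowering it towards the notches.

>>> carry_out --slide '[[0.06,-0.006,-0.104],[0.12,-0.012,-0.208],[0.169,-0.0167,-0.2945],[0.169,-0.0167,-0.2945],[0.169,-0.0167,-0.2945],[0.169,-0.0167,-0.2945]]' --dr '[[0,0,0],[0,0,0],[0,0,0],[0,0,0],[0,0,0],[0,0,0]]' --gripper '[0,0,0,0,0,0]'

```text
clock: 6.72
eef_pos: [504.2, -16.4, 203.4]
eef_rot: [3.141, -0.524, -0.097]
wrist_force: [-0.4, -0.8, -5.7]
finger_gap: 25.1
finger_force: 35.0
```

```bash
python3 - <<'E'
from rv import *
s=read_state();print(s['eef_pos'],s['eef_rot'],s['finger_gap'],s['wrist_force'])
Rm=R.from_euler('xyz',s['eef_rot']).as_matrix(); g=s['eef_pos']+78*Rm[:,2]; x=Rm[:,0]
b=camera('scene')[:,:,::-1].copy(); a=camera('top')[:,:,::-1].copy()
out=[]
for n,im,x0,y0 in(('scene',b,265,130),('top',a,285,130)):
    im=cv2.resize(im[y0:y0+130,x0:x0+95],None,fx=4,fy=4,interpolation=2)
    for e in(-80,80):
        for w in(-13,13):
            p=(proj(n,g+e*x+w*-Rm[:,2])-[x0,y0]+.5)*4; cv2.circle(im,tuple(int(v) for v in p),2,(255,255,255),-1)
    for e in(-80,80): # seat ends
        p=(proj(n,C+e*X)-[x0,y0]+.5)*4; cv2.circle(im,tuple(int(v) for v in p),3,(255,255,0),-1)
    out.append(im)
cv2.imwrite('pics/g3.png',np.hstack(out))
E
```

```text
[504.19379974 -16.3671708  203.38617351] [ 3.14140696 -0.52403296 -0.09688371] 25.13153191814272 [-0.35554835 -0.7639501  -5.65585728]
```

View pics/g3.png

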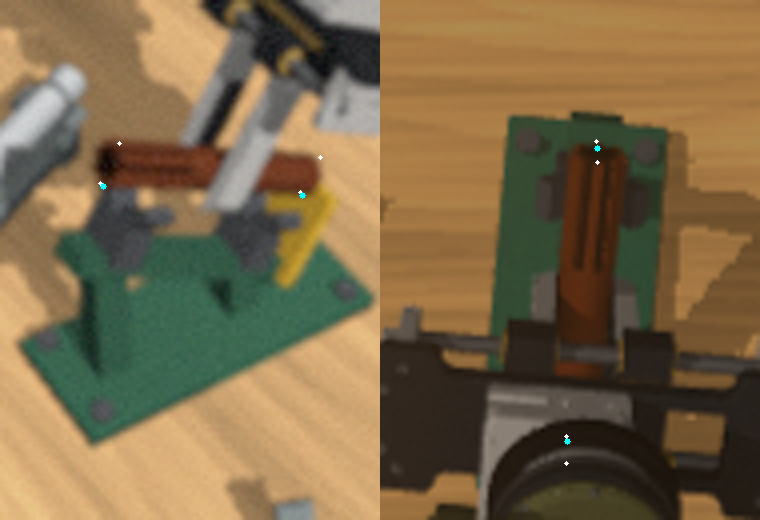

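The picture shows the shaft centred over both notches and its plain end clear of the stop. Lowering slowly now.

>>> carry_out --slide '[[0.006,-0.0006,-0.01],[0.012,-0.0012,-0.02],[0.018,-0.0018,-0.031],[0.024,-0.0024,-0.042],[0.024,-0.0024,-0.042],[0.024,-0.0024,-0.042]]' --dr '[[0,0,0],[0,0,0],[0,0,0],[0,0,0],[0,0,0],[0,0,0]]' --gripper '[0,0,0,0,0,0]'

```text
clock: 7.32
eef_pos: [510.0, -17.7, 191.7]
eef_rot: [3.141, -0.523, -0.098]
wrist_force: [-0.1, -0.4, -5.9]
finger_gap: 25.1
finger_force: 35.0
```

>>> carry_out --slide '[[0.002,-0.0002,-0.0035],[0.004,-0.0004,-0.007],[0.004,-0.0004,-0.007],[0.004,-0.0004,-0.007]]' --dr '[[0,0,0],[0,0,0],[0,0,0],[0,0,0]]' --gripper '[0,0,0,0]'

```text
clock: 7.65
eef_pos: [511.1, -17.5, 190.6]
eef_rot: [3.142, -0.524, -0.098]
wrist_force: [-3.4, 3.0, 0.4]
finger_gap: 25.5
finger_force: 35.0
```

The shaft is touching the notches, with a slight sideways push towards +y. I'll ease it that way and slide downhill to the stop.

>>> carry_out --slide '[[0,0.004,-0.002],[-0.004,0.004,-0.005],[-0.008,0.005,-0.007],[-0.012,0.005,-0.009],[-0.012,0.005,-0.009],[-0.012,0.005,-0.009]]' --dr '[[0,0,0],[0,0,0],[0,0,0],[0,0,0],[0,0,0],[0,0,0]]' --gripper '[0,0,0,0,0,0]'

```text
clock: 8.15
eef_pos: [508.0, -16.5, 188.1]
eef_rot: [3.141, -0.523, -0.098]
wrist_force: [-1.9, 0.0, 0.8]
finger_gap: 25.0
finger_force: 35.0
```

>>> carry_out --slide '[[-0.0035,0.0003,-0.002],[-0.0035,0.0003,-0.002],[-0.007,0.0007,-0.004],[-0.007,0.0007,-0.004]]' --dr '[[0,0,0],[0,0,0],[0,0,0],[0,0,0]]' --gripper '[0,0,0,0]'

```text
clock: 8.48
eef_pos: [507.2, -16.4, 187.9]
eef_rot: [3.141, -0.527, -0.098]
wrist_force: [8.9, -1.0, -1.2]
finger_gap: 25.4
finger_force: 35.0
```

The force now pushes back uphill (+9 N), so the plain end is on the stop. Releasing gently.

>>> carry_out --slide '[[0.003,0,0.002],[0.003,0,0.002],[0.003,0,0.002],[0.003,0,0.002],[0.003,0,0.002],[0.003,0,0.002],[0.003,0,0.002],[0.003,0,0.002],[0.003,0,0.002],[0.003,0,0.002]]' --dr '[[0,0,0],[0,0,0],[0,0,0],[0,0,0],[0,0,0],[0,0,0],[0,0,0],[0,0,0],[0,0,0],[0,0,0]]' --gripper '[27,29,32,40,50,60,70,80,80,80]'

```text
clock: 9.32
eef_pos: [507.0, -16.3, 187.5]
eef_rot: [3.141, -0.523, -0.098]
wrist_force: [0.1, 0.2, 0.1]
finger_gap: 72.9
finger_force: 0.0
```

>>> carry_out --slide '[[0,0,0],[-0.03,0.003,0.05],[-0.1,0.01,0.17],[-0.2,0.02,0.35],[-0.3,0.03,0.52],[-0.3,0.03,0.52],[-0.3,0.03,0.52],[-0.3,0.03,0.52],[-0.3,0.03,0.52]]' --dr '[[0,0,0],[0,0,0],[0,0,0],[0,0,0],[0,0,0],[0,0,0],[0,0,0],[0,0,0],[0,0,0]]' --gripper '[80,80,80,80,80,80,80,80,80]'

```text
clock: 10.07
eef_pos: [432.1, -8.8, 316.3]
eef_rot: [3.141, -0.522, -0.098]
wrist_force: [0.2, 0.7, -0.0]
finger_gap: 75.2
finger_force: 0.0
```

```bash
python3 - <<'E'
from rv import *
s=read_state();print(s['eef_pos'],s['qd'].round(3),s['finger_gap'],s['wrist_force'])
b=camera('scene')[:,:,::-1].copy(); a=camera('top')[:,:,::-1].copy()
out=[]
for n,im,x0,y0 in(('scene',b,265,130),('top',a,285,130)):
    im=cv2.resize(im[y0:y0+130,x0:x0+95],None,fx=4,fy=4,interpolation=2)
    for e in(-80,80):
        p=(proj(n,C+e*X)-[x0,y0]+.5)*4; cv2.circle(im,tuple(int(v) for v in p),3,(255,255,0),-1)
    out.append(im)
cv2.imwrite('pics/g4.png',np.hstack(out))
E
```

```text
[432.1308814   -8.84978097 316.30508343] [-0.     0.021  0.001 -0.     0.004 -0.002] 75.23518514708992 [ 0.2311395   0.67536516 -0.00785595]
```

View pics/g4.png

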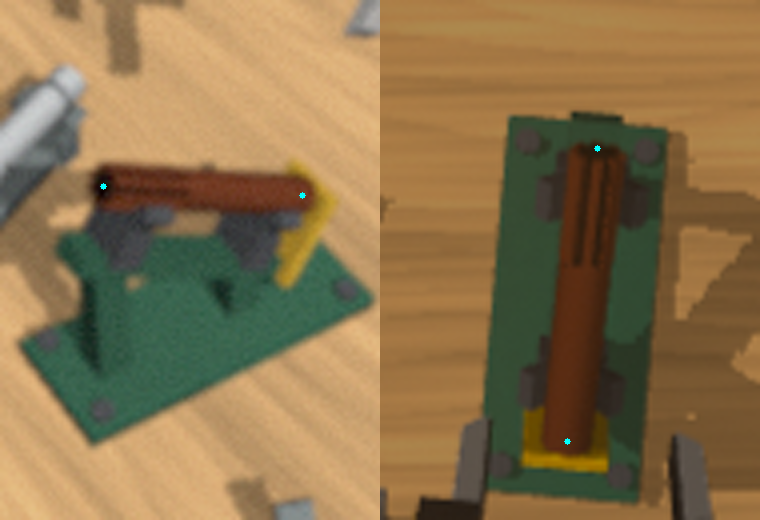

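The picture shows the shaft lying in both notches with its plain end on the yellow stop and its splined end uphill. The end points I computed for the seat fall on the shaft's ends, and the gripper is clear. Handing in.

```bash
python3 -c "
from cell import *
print(sign_off())"
```

```text
the job is handed in; nothing more can be done
None
```

The shaft lies released in both green cradle notches, splined end uphill and plain end on the yellow stop; the arm is backed away, it never went near the bar or tin, and the job was handed in at about 10 s (no verdict was returned).

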